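Load the glue-up caddy, roll it to its parking place by the vice and chock it

ROBOT

A 7-joint arm with a two-finger parallel gripper is mounted at the origin on a cart in front of the work surface, level with it; the furniture and walls round the work are solid. World frame = base frame: x ahead of the robot, y to its left, z up, the work surface at z = 0. Lengths are in m, angles in rad, forces in N, time in s.
With the tool pointing down it reaches from about 0.4 to 0.9 m from the base axis. Payload 5.6 kg.
Tool frame: the origin (TCP) lies between the finger pads; the fingertips stand 11 mm ahead of it and the grasp point (between the pads) lies 8 mm behind it; z points along the fingers, y is the line along which they close (so a half turn about z gives the same grasp; the last joint's range is limited). The gripper opens to 92 mm and grips with 3 to 60 N. Pads are 20 mm wide; open, the fingers measure 128 mm over their backs; the gripper's body (75 mm by 189 mm) begins 69 mm behind the grasp point.
Start: joints at [1.154, 0.468, -0.012, 1.603, 0.006, 1.071, -0.056], TCP at [0.237, -0.605, 0.226] pointing down, gripper open.
Joint ranges: [-2.53, 2.53], [-0.31, 2.02], [-1.57, 1.55], [0.28, 2.44], [-1.29, 4.43], [0.15, 1.84], [-2.92, 2.92]. Speed limits (rad/s): [2.57, 2.57, 3.14, 3.14, 3.14, 3.14, 3.14].

INTERFACE

Orientations are given as a unit quaternion [x, y, z, w].
In Python, from rig import arm, read_camera gives the robot as it stands.
- The arm moves only by the tool drive_tool, never from a script. Its argument "rows" is text: rows parted by semicolons, each of 6 numbers parted by spaces: the shift along the tool's x, y, z in cm, then the turn, a rotation vector about the tool's x, y, z in degrees. A call has 1 to 20 rows; each row shifts and turns the commanded pose from where the row before left it, along the tool's axes as they then stand; what a row does not reach is not made up. A row lasts 1/10 s, in which the tool goes at most 50 mm and 8.59 degrees, less where a joint would pass 70% of its speed; a pose out of reach is approached as far as the arm can. A call with a gripper value outside its range is refused whole. "jaw" is the finger opening in cm, from 0 to 9.19, set as the call begins (left out, the last holds). The fingers move at their own pace and stop on an object; "force" is the grip in N (left out, the last holds). Time passes only in rows, so rows that do not move let the fingers close. It gives the time, the measured TCP pose, the force, the opening and the grip force at its end, in the units of the state.
- arm.get_state(): the state, without advancing time (a new reading comes with each control period).
- read_camera(name): name is "scene" or "side" or "wrist"; returns a dict with "img" (420x560x3 uint8, red, green, blue), "K" (3x3 intrinsics, pixels), "dist" ([k1, k2, p1, p2, k3] as OpenCV has them; the pictures are not rectified), "cam_to_world" (4x4, takes a point from camera to world coordinates). Camera axes: x right, y up, looking along -z (the intrinsics and any distortion apply to the point x, -y, -z); pixel columns grow to the right and rows downward; lengths in m; the calibration is good to about 2 mm. A picture is of the moment at which its call begins. There is no depth.
- arm.close_job(): hands the job in; it is judged then, once.
The state is a dict: "clock": time; "joints": joint angles; "joint_vel": joint speeds; "joint_torque": joint torques, N m; "ee_pos": TCP position; "eef_rot": TCP orientation; "contact_force": force on the tool from outside, world axes, zero at the start; "torque": the same for the moment, N m; "width": finger opening in m; "finger_force": force on a finger pad.
Only numpy, scipy, OpenCV 4.12 (cv2) and the standard library are available. Lean on these libraries where they do the work, as an engineer would, in place of code of your own. Each camera call takes 0.05 s, during which the arm holds its last target. There are 200 camera calls.

TASK

Stand the glue squeeze bottle upright on the floor of the wheeled plywood caddy's tray. Then roll the caddy nose first on its wheels, never lifting it: push it straight ahead until both front castors trail straight, then steer it in between the two black tape lines until its nose is squarely up against the timber stop, with the castors trailing straight again. Finally chock it: lay the wooden wedge flat on the bench behind either rear wheel, in line with the caddy, thin end up against the wheel; leave the cups and the dark offcut alone.

Things in the scene. Friction and masses are not known exactly. Their poses are not given: they have to be found in the camera images.
- caddy: plywood caddy, 200 long (x), 116 wide (y), 0.85 kg, rolls freely; origin on the bench under its centre, +x forward to the nose, z up. Open tray: floor 45 and wall tops 83 above the bench, inside 182 x 98, walls 9; a roll of black tape is fixed in its rear part, 19 high. At the tail (-x) two ears (38 along x, tops 154 above the bench) carry the dowel handle. Two fixed wheels at the tail, two swivel castors under the nose
- caddy_handle (a point): middle of the caddy's dowel handle: a round bar of 18 mm diameter along the caddy's y, 98 long between the ears, its centre 135 above the bench and 80 behind the caddy's centre, almost above the rear wheels; axes as the caddy's
- caddy_nose (a point): middle of the caddy's front face, 100 ahead of its centre, 60 above the bench; axes as the caddy's
- caddy_tail (a point): middle of the caddy's back face, 100 behind its centre, 60 above the bench; axes as the caddy's
- rear_left (a point): hub of the left rear wheel (fixed direction), wheel diameter 28, 12 wide, hub 85 behind the caddy's centre, 44 left of its middle, 14 above the bench; the wheel stands under the tray, its rearmost point 1 ahead of the caddy's back face. Axes as the caddy's
- rear_right (a point): hub of the right rear wheel, as rear_left but 44 to the right
- castor_left (a joint): swivel angle of the left front castor, rad: 0 (or a full turn) = wheel trails straight behind its pivot as the caddy rolls nose first, positive anticlockwise from above; starts turned across. Pivot 68 ahead of the caddy's centre, 37 left; wheel 28 in diameter, hub 11 behind the pivot; swivels freely: some 50 mm of straight forward rolling brings it straight
- castor_right (a joint): the same for the right front castor, pivot 37 right of the middle
- bay: parking place, fixed: a timber stop, 22 thick, 160 wide, 55 high, and before it two strips of black tape, 12 wide, 215 long, 148 apart (inner edges). Origin on the bench at the middle of the stop's face that the caddy's nose must meet; +x points into the stop (the way the caddy must head), y to the left tape line
- bottle_mid (a point): squeeze bottle of wood glue, whitish, 160 tall: round body 60 in diameter up to 118, then a shoulder and collar about 36 across (z 118 to 138), then a thin nozzle; the point is on its axis 80 above its base; z up. About 0.3 kg
- chock_mid (a point): plain wooden wedge, 28 wide (its x), 80 long (its y), 10 high at the thin end (-y) and 22 high at the thick end (+y), lying on its flat face; the point is at its middle, 8 above its underside; z up
- chock_toe (a point): middle of the wedge's thin end face (10 high), 5 above its underside; axes as the wedge's
- cup_stack: bystander: stack of white mixing cups, 73 across, 166 high, standing on the bench; origin under its centre
- offcut: bystander: dark wood offcut, 155 x 35 x 22, lying on the bench behind the caddy; origin under its centre
There are look-alikes about, which are no part of the job. Leave any pink or purple look-alike of the part that bears bottle_mid alone.

How it is judged:
On the way, in this order (a step that is already met when the one before it is completed fails the run):
1. the squeeze bottle stands upright on the floor of the caddy's tray and is let go (x of bottle_mid in the frame of caddy between -0.092 and 0.092 m and y of bottle_mid in the frame of caddy between -0.05 and 0.05 m and z of bottle_mid in the frame of caddy between 0.118 and 0.132 m and angle between bottle_mid's own z axis and vertical below 0.15 rad and contact force between bottle and the fingers below 0.2 N), for 0.3 s.
2. both front castors trail straight (within 0.26 rad) after the push ((value of joint castor_left between -0.26 and 0.26 rad or value of joint castor_left between 6.02319 and 6.54319 rad or value of joint castor_left between -6.54319 and -6.02319 rad) and (value of joint castor_right between -0.26 and 0.26 rad or value of joint castor_right between 6.02319 and 6.54319 rad or value of joint castor_right between -6.54319 and -6.02319 rad) and distance of caddy from where it was at the start of the episode above 0.02 m), for 0.05 s.
3. the caddy is parked: nose against the stop, between the tape lines, castors trailing straight (x of caddy_nose in the frame of bay between -0.009 and 0.004 m and y of caddy_nose in the frame of bay between -0.016 and 0.016 m and y of caddy_tail in the frame of bay between -0.016 and 0.016 m and angle between the x axis of caddy and the x axis of bay, either way round below 0.12 rad and height (world z) of caddy below 0.006 m and (value of joint castor_left between -0.26 and 0.26 rad or value of joint castor_left between 6.02319 and 6.54319 rad or value of joint castor_left between -6.54319 and -6.02319 rad) and (value of joint castor_right between -0.26 and 0.26 rad or value of joint castor_right between 6.02319 and 6.54319 rad or value of joint castor_right between -6.54319 and -6.02319 rad)), for 0.2 s.
At the end, for the whole second after the job is handed in: caddy still, on its wheels, nose within 9 mm of the stop, square within 0.12 rad, nose and tail within 16 mm of mid-bay; castors straight within 0.26 rad; bottle upright in the tray; wedge flat, in line within 0.3 rad, thin end within 7 mm of a rear wheel, centred within 11 mm (all of step 3 and x of bottle_mid in the frame of caddy between -0.092 and 0.092 m and y of bottle_mid in the frame of caddy between -0.05 and 0.05 m and z of bottle_mid in the frame of caddy between 0.118 and 0.132 m and angle between bottle_mid's own z axis and vertical below 0.15 rad and ((x of chock_toe in the frame of rear_left between -0.0205 and -0.0095 m and y of chock_toe in the frame of rear_left between -0.011 and 0.011 m) or (x of chock_toe in the frame of rear_right between -0.0205 and -0.0095 m and y of chock_toe in the frame of rear_right between -0.011 and 0.011 m)) and x of chock_mid in the frame of caddy below -0.115 m and angle between the y axis of chock_mid and the x axis of caddy, either way round below 0.3 rad and angle between chock_mid's own z axis and vertical below 0.1 rad and height (world z) of chock_mid below 0.013 m and linear speed of caddy below 0.01 m/s); the robot touches nothing.
It fails at once if the caddy is lifted off its wheels or tipped (height (world z) of caddy above 0.012 m or angle between caddy's own z axis and vertical above 0.12 rad).
It fails at once if the squeeze bottle is knocked over (angle between bottle_mid's own z axis and vertical above 0.7 rad).
It fails at once if the cups or the dark offcut are moved by more than 30 mm (distance of any of cup_stack, offcut from where it was at the start of the episode above 0.03 m).
It also fails if it takes over 72 s, if anything falls off the work surface, if the arm or the gripper's body presses on something with over 40 N, if the wrist force passes 120 N, or if a joint passes its speed limit or range.

## Working session

There is one attempt and no reset: what is moved stays moved. The work goes in short steps, Python scripts to look and compute and a tool call to move; the robot and the scene stay as the last step left them, time stands still between calls to the robot, and variables do not carry over. Pictures are saved under pics/ and viewed, at most 10 in all, crops included, and the job is handed in when it is done.

Besides the shell and the picture viewer there is one more tool, called after "Emit:" as a command line: name --argument value ..., lists and objects as JSON in quotes. drive_tool: Moves the arm, as the interface text tells. Its arguments: {"type":"object","properties":{"rows":{"type":"string"},"jaw":{"type":"number"},"force":{"type":"number"}},"required":["rows"]}

```bash
ls; mkdir -p pics; cat > h.py <<'E'
import numpy as np, cv2
from rig import arm, read_camera
from scipy.spatial.transform import Rotation as R
import pickle
def snap(n,f):
    c=read_camera(n); cv2.imwrite(f'pics/{f}.png',c['img'][:,:,::-1]); pickle.dump(c,open(f'pics/{f}.pkl','wb')); return c
def load(f): return pickle.load(open(f'pics/{f}.pkl','rb'))
def ray(c,uv):
    p=cv2.undistortPoints(np.array(uv,float).reshape(-1,1,2),np.array(c['K']),np.array(c['dist'],float)).reshape(-1,2)
    T=np.array(c['cam_to_world']); d=np.c_[p[:,0],-p[:,1],-np.ones(len(p))]@T[:3,:3].T
    return T[:3,3],d
def onz(c,uv,z):
    o,d=ray(c,uv); z=np.broadcast_to(np.array(z,float),(len(d),)); return o+d*((z-o[2])/d[:,2])[:,None]
def proj(c,P):
    T=np.array(c['cam_to_world']); q=(np.array(P,float).reshape(-1,3)-T[:3,3])@T[:3,:3]
    q=q*[1,-1,-1]
    return cv2.projectPoints(q,np.zeros(3),np.zeros(3),np.array(c['K']),np.array(c['dist'],float))[0].reshape(-1,2)
E
python3 - <<'E'
from h import *
a=snap('scene','s0');b=snap('side','d0')
for c in(a,b): print(c['K'],c['dist'],np.round(c['cam_to_world'],3))
s=arm.get_state();print({k:np.round(v,3) for k,v in s.items()})
E
```

```text
pics
[[493.83982152   0.         275.84415871]
 [  0.         493.83982152 215.13382478]
 [  0.           0.           1.        ]] [-0.18097988  0.          0.          0.          0.        ] [[-0.256  0.718 -0.647 -0.366]
 [-0.967 -0.19   0.172  0.2  ]
 [ 0.     0.67   0.743  1.198]
 [ 0.     0.     0.     1.   ]]
[[477.50135199   0.         273.94676464]
 [  0.         477.50135199 213.08498043]
 [  0.           0.           1.        ]] [-0.02031713  0.          0.          0.          0.        ] [[ 0.999 -0.013  0.046  0.63 ]
 [ 0.045  0.595 -0.803 -1.095]
 [-0.016  0.804  0.595  0.866]
 [ 0.     0.     0.     1.   ]]
{'clock': np.float64(0.1), 'joints': array([ 1.154,  0.468, -0.012,  1.604,  0.006,  1.071, -0.056]), 'joint_vel': array([ 0.   , -0.002, -0.001, -0.003,  0.   ,  0.   ,  0.001]), 'joint_torque': array([ 1.0000e-03, -5.2165e+01, -1.3000e-02, -2.4437e+01, -5.7000e-02,
        1.4000e-02,  0.0000e+00]), 'ee_pos': array([ 0.237, -0.605,  0.225]), 'eef_rot': array([ 0.983,  0.186, -0.   , -0.001]), 'contact_force': array([-0.697, -0.339,  0.253]), 'torque': array([-0.028, -0.018,  0.012]), 'finger_force': np.float64(0.0), 'width': np.float64(0.092)}
```

View pics/s0.png

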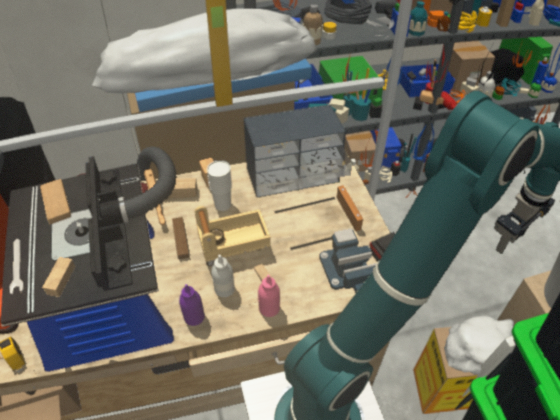

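View pics/d0.png

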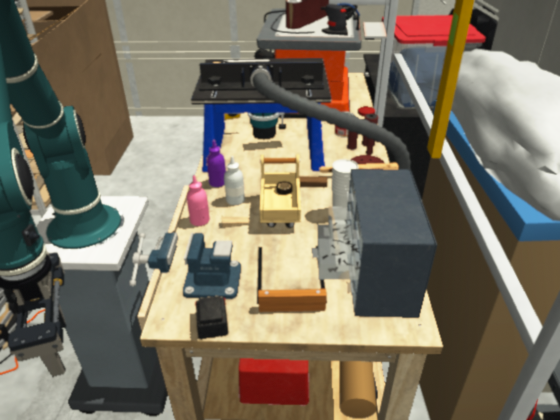

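The scene view shows the caddy at about (235,235) facing right, the white bottle at (222,275), the wedge at about (262,272), tapes around (305,205)/(315,243), and the stop at (350,207). I'll enlarge both pictures.

```bash
python3 - <<'E'
import cv2
a=cv2.imread('pics/s0.png')[155:310,170:376];cv2.imwrite('pics/s0c.png',cv2.resize(a,(206*388//100,155*388//100)[:2],interpolation=cv2.INTER_CUBIC)[:600,:800])
a=cv2.imread('pics/d0.png')[140:320,180:380];cv2.imwrite('pics/d0c.png',cv2.resize(a,None,fx=3.3,fy=3.3,interpolation=cv2.INTER_CUBIC))
E
```

```text
(no output)
```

View pics/s0c.png

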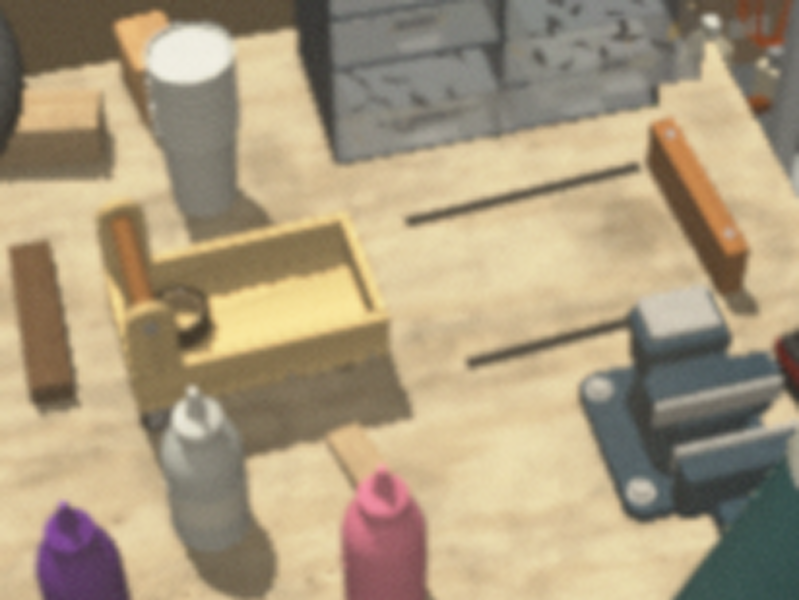

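View pics/d0c.png

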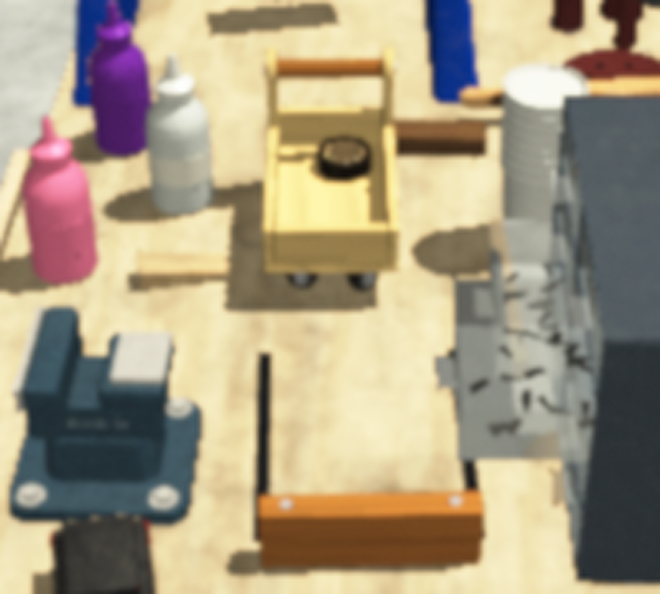

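The crops show the caddy's nose top edge at scene-crop (345,213)-(388,322), the bottle tip at (195,390), the wedge at (350,455) partly behind the pink bottle, and the stop's top at (653,125)-(745,245). In the side crop the wedge spans (130,265)-(230,265).

```bash
cat > est.py <<'E'
from h import *
from scipy.optimize import least_squares
a=load('s0');b=load('d0')
S=lambda *p:(np.array(p)+.5)/[799/206,601/155]-.5+[170,155]
D=lambda *p:(np.array(p)+.5)/3.3-.5+[180,140]
# caddy
def pose(q,P):
    P=np.array(P,float);c,s=np.cos(q[2]),np.sin(q[2]);return np.c_[q[0]+c*P[:,0]-s*P[:,1],q[1]+s*P[:,0]+c*P[:,1],P[:,2]]
def fit(name,q0,A,B):
    def f(q):
        r=[]
        for c,M,L in((a,S,A),(b,D,B)):
            if L: r.append((proj(c,pose(q,[l[0] for l in L]))-M(*[l[1] for l in L])).ravel())
        return np.concatenate(r)
    s=least_squares(f,q0,loss='soft_l1');print(name,np.round(s.x,4));print(np.round(f(s.x).reshape(-1,2),1).tolist())
    return s.x
if __name__=='__main__':
    print('handle mid',onz(b,D((329,67)),.135),'nose corners',onz(a,S((345,213),(388,322)),.083))
    q=fit('caddy',[.67,.1,-1.57],[((.1,.058,.083),(345,213)),((.1,-.058,.083),(388,322)),((-.08,.049,.135),(122,222)),((-.08,-.049,.135),(145,297))],
     [((.1,-.058,.083),(264,234)),((.1,.058,.083),(398,234)),((-.08,-.049,.135),(277,67)),((-.08,.049,.135),(383,67))])
    t=fit('bay',[.67,-.3,-1.57],[((-.215,.08,0),(408,220)),((0,.08,0),(638,167)),((-.215,-.08,0),(470,362)),((.0,.08,.055),(650,150)),((.022,.08,.055),(671,120)),((.022,-.08,.055),(747,246))],
     [((.022,-.08,0),(262,568)),((.022,.08,0),(480,565)),((-.215,-.08,0),(264,355)),((.022,-.08,.055),(260,516)),((.022,.08,.055),(481,512))])
    o,d=ray(a,S((195,391)));o2,d2=ray(b,D((171,60)))
    print('tip',onz(a,S((195,391)),.16),onz(b,D((171,60)),.16))
    print('collar',onz(b,D((177,83)),.138))
    print('wedge side',onz(b,D((130,255),(131,285),(228,255),(228,278),(137,250),(228,252)),.01))
    print('wedge scene',onz(a,S((327,436),(362,426),(350,480),(388,468)),.01))
    print('base',onz(a,S((207,549)),0),onz(b,D((183,213)),0))
    print('cups',onz(a,S((191,53)),.166),'offcut',onz(a,S((12,247),(47,241),(33,392),(72,383)),.022))
    print('pinktip',onz(a,S((380,470)),.16),onz(b,D((47,120)),.16))
    print('tape roll', onz(b,D((344,150)),.064))
E
python3 est.py
```

```text
handle mid [[0.57805639 0.16386931 0.135     ]] nose corners [[ 0.641923   -0.01249263  0.083     ]
 [ 0.52491804 -0.01770931  0.083     ]]
caddy [ 0.5823  0.0823 -1.5446]
[[1.1, -0.5], [0.3, -0.6], [-0.3, 0.0], [0.1, 5.5], [-0.7, -1.5], [0.2, -1.6], [0.3, 0.4], [0.5, 0.2]]
bay [ 0.6232 -0.2958 -1.519 ]
[[-0.1, 0.8], [1.1, 0.1], [-0.3, 0.7], [-0.5, -7.0], [0.2, -0.7], [0.7, 1.2], [-0.5, 0.1], [0.5, -0.2], [0.5, -0.1], [-0.7, -0.3], [1.3, -0.3]]
tip [[0.43786502 0.13979061 0.16      ]] [[0.4376856 0.1309673 0.16     ]]
collar [[0.44197413 0.1278674  0.138     ]]
wedge side [[ 0.4006582   0.03858551  0.01      ]
 [ 0.40761793 -0.00541292  0.01      ]
 [ 0.48972748  0.04064081  0.01      ]
 [ 0.49269364  0.00671919  0.01      ]
 [ 0.40601731  0.04628842  0.01      ]
 [ 0.48933197  0.04516337  0.01      ]]
wedge scene [[0.485772   0.0411953  0.01      ]
 [0.48816586 0.01302788 0.01      ]
 [0.44160838 0.03382255 0.01      ]
 [0.44498592 0.00349138 0.01      ]]
base [[0.41487295 0.14931726 0.        ]] [[0.43942399 0.11922744 0.        ]]
cups [[0.76731383 0.08163526 0.166     ]] offcut [[0.73073531 0.25202212 0.022     ]
 [0.72988708 0.222696   0.022     ]
 [0.57547257 0.25445161 0.022     ]
 [0.57661106 0.22352714 0.022     ]]
pinktip [[0.34234529 0.03376988 0.16      ]] [[0.34403742 0.02816732 0.16      ]]
tape roll [[0.59240164 0.13360725 0.064     ]]
```

```bash
cat >> h.py <<'E'
def to(p=None,th=None,n=10):
    """rows in tool axes: th = world heading of tool x (deg), per-row for n rows. shift first, then turn"""
    s=arm.get_state(); r=R.from_quat(s['eef_rot']); x=r.as_matrix()[:,0]; t0=np.degrees(np.arctan2(x[1],x[0]))
    out={'pos':np.round(s['ee_pos'],4).tolist(),'th':round(float(t0),2),'w':round(float(s['width']),4),'F':np.round(s['contact_force'],1).tolist(),'ff':round(float(s['finger_force']),1),'t':round(float(s['clock']),2)}
    if p is not None: 
        d=r.as_matrix().T@(np.array(p)-s['ee_pos'])*100; out['total_cm']=np.round(d,2).tolist(); out['row']=np.round(d/n,3).tolist()
    if th is not None: out['turn_z_total']=round(float(-(th-t0)),2)
    tilt=np.degrees(np.arccos(-r.as_matrix()[2,2])); out['tilt']=round(float(tilt),2)
    print(out)
E
python3 - <<'E'
from est import *
def tri(p,q):
    o,d=ray(a,S(p));o2,d2=ray(b,D(q));d=d[0];d2=d2[0]
    l=np.linalg.lstsq(np.c_[d,-d2],o2-o,rcond=None)[0];return np.round((o+d*l[0]+o2+d2*l[1])/2,4)
print(tri((195,391),(171,60)),tri((66,505),(112,3)),tri((380,470),(47,118)))
to((.45,-.35,.38),0,7)
E
```

```text
[0.438  0.1389 0.157 ] [0.3679 0.2395 0.1591] [0.343  0.0335 0.1588]
{'pos': [0.2371, -0.6047, 0.2247], 'th': 21.41, 'w': 0.092, 'F': [-0.7, -0.3, 0.3], 'ff': 0.0, 't': 0.1, 'total_cm': [29.12, -15.96, -15.5], 'row': [4.16, -2.28, -2.215], 'turn_z_total': 21.41, 'tilt': 0.09}
```

Emit:
drive_tool --rows "3.64 -2 -1.94 0 0 0;3.64 -2 -1.94 0 0 0;3.64 -2 -1.94 0 0 0;3.64 -2 -1.94 0 0 0;3.64 -2 -1.94 0 0 0;3.64 -2 -1.94 0 0 0;3.64 -2 -1.94 0 0 0;3.64 -2 -1.94 0 0 0;0 0 0 0 0 7.14;0 0 0 0 0 7.14;0 0 0 0 0 7.14;0 0 0 0 0 0" --jaw 9 --force 15

```text
clock: 1.3
ee_pos: [0.4499, -0.3497, 0.3804]
eef_rot: [1.0, -0.0, -0.0, -0.0]
contact_force: [-0.1, 0.3, 0.4]
width: 0.0898
finger_force: 0.0
```

```bash
python3 -c "
from h import *
to((.438,.139,.30),0,12)"
```

```text
{'pos': [0.4499, -0.3497, 0.3804], 'th': -0.02, 'w': 0.0898, 'F': [-0.1, 0.3, 0.4], 'ff': 0.0, 't': 1.3, 'total_cm': [-1.19, -48.86, 8.05], 'row': [-0.099, -4.072, 0.671], 'turn_z_total': -0.02, 'tilt': 0.05}
```

Emit:
drive_tool --rows "-0.1 -4.07 0.67 0 0 0;-0.1 -4.07 0.67 0 0 0;-0.1 -4.07 0.67 0 0 0;-0.1 -4.07 0.67 0 0 0;-0.1 -4.07 0.67 0 0 0;-0.1 -4.07 0.67 0 0 0;-0.1 -4.07 0.67 0 0 0;-0.1 -4.07 0.67 0 0 0;-0.1 -4.07 0.67 0 0 0;-0.1 -4.07 0.67 0 0 0;-0.1 -4.07 0.67 0 0 0;-0.1 -4.07 0.67 0 0 0;0 0 0 0 0 0;0 0 0 0 0 0"

```text
clock: 2.7
ee_pos: [0.4377, 0.1388, 0.3]
eef_rot: [1.0, 0.002, -0.0, 0.0]
contact_force: [0.4, -0.7, -0.3]
width: 0.0899
finger_force: 0.0
```

```bash
python3 - <<'E'
from h import *
c=snap('wrist','w0'); to((.438,.139,.089),0,10)
print(np.round(c['cam_to_world'],3).tolist(),c['K'][0,0])
print(proj(c,[[.438,.139,.157],[.438,.139,.118],[.48,.02,.01]]))
E
```

```text
{'pos': [0.4381, 0.1378, 0.3002], 'th': 0.07, 'w': 0.0898, 'F': [-0.7, 0.0, -0.2], 'ff': 0.0, 't': 2.75, 'total_cm': [0.0, -0.14, 21.12], 'row': [0.0, -0.014, 2.112], 'turn_z_total': 0.07, 'tilt': 0.05}
[[0.005, 0.959, 0.283, 0.519], [-1.0, 0.005, 0.002, 0.139], [0.001, -0.283, 0.959, 0.458], [0.0, 0.0, 0.0, 1.0]] 309.2888361737005
[[280.32583024 205.23668557]
 [280.38539102 196.27026529]
 [363.53380536 150.83627328]]
```

View pics/w0.png

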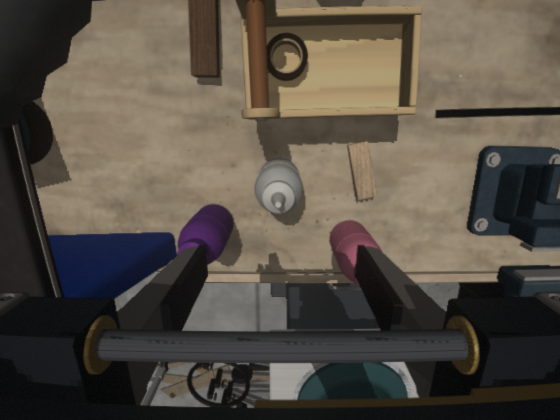

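The wrist view shows the bottle tip at (279,206), as predicted, and the wedge at (348-374, 142-201).

Emit:
drive_tool --rows "0 0 3 0 0 0;0 0 3 0 0 0;0 0 3 0 0 0;0 0 3 0 0 0;0 0 3 0 0 0;0 0 2 0 0 0;0 0 2 0 0 0;0 0 1.5 0 0 0;0 0 0.6 0 0 0;0 0 0 0 0 0;0 0 0 0 0 0"

```text
clock: 3.85
ee_pos: [0.4387, 0.1381, 0.0899]
eef_rot: [1.0, -0.0, 0.0, 0.0]
contact_force: [-0.0, 0.4, -0.4]
width: 0.09
finger_force: 0.0
```

Emit:
drive_tool --rows "0 0 0 0 0 0;0 0 0 0 0 0;0 0 0 0 0 0;0 0 0 0 0 0;0 0 0 0 0 0;0 0 0 0 0 0;0 0 0 0 0 0;0 0 0 0 0 0" --jaw 5 --force 15

```text
clock: 4.65
ee_pos: [0.4385, 0.1391, 0.0897]
eef_rot: [1.0, 0.0, 0.0, -0.0]
contact_force: [-0.3, 2.3, 4.7]
width: 0.0605
finger_force: 14.9
```

```bash
python3 - <<'E'
from h import *
c=load('w0')
print('caddy nose corners',onz(c,[(421,8),(416,115)],.083).round(4).tolist(), 'dowel',onz(c,[(257,112)],.135).round(4))
for z in (.01,.022): print('wedge',z,onz(c,[(348,143),(368,142),(374,199),(358,201)],z).round(4).tolist())
print('offcut',onz(c,[(190,76),(220,76)],.022).round(3).tolist())
to()
E
```

```text
caddy nose corners [[0.6427, -0.0139, 0.083], [0.5289, -0.0199, 0.083]] dowel [[0.5285 0.1628 0.135 ]]
wedge 0.01 [[0.4908, 0.0431, 0.01], [0.4925, 0.0145, 0.01], [0.4089, -0.0013, 0.01], [0.4057, 0.0226, 0.01]]
wedge 0.022 [[0.4916, 0.0457, 0.022], [0.4932, 0.0178, 0.022], [0.4119, 0.0024, 0.022], [0.4087, 0.0257, 0.022]]
offcut [[0.578, 0.259, 0.022], [0.578, 0.219, 0.022]]
{'pos': [0.4385, 0.1391, 0.0897], 'th': 0.01, 'w': 0.0605, 'F': [-0.3, 2.3, 4.7], 'ff': 14.9, 't': 4.65, 'tilt': 0.07}
```

Emit:
drive_tool --rows "0 0 -1 0 0 0;0 0 -2.5 0 0 0;0 0 -3 0 0 0;0 0 -3 0 0 0;0 0 -2 0 0 0;0 0 -0.5 0 0 0;1 1 0 0 0 0;2 1.5 0 0 0 0;3 2 0 0 0 0;3 2.2 0 0 0 0;3 2.2 0 0 0 0;1.6 1.2 0 0 0 0;1 0.8 0 0 0 0;0 0 0 0 0 0;0 0 0 0 0 0;0 0 0 0 0 0" --force 20

```text
clock: 6.25
ee_pos: [0.5829, 0.0306, 0.2091]
eef_rot: [1.0, 0.001, -0.001, -0.0]
contact_force: [-0.4, -0.1, -2.3]
width: 0.0603
finger_force: 19.8
```

```bash
python3 - <<'E'
from h import *
to((.584,.030,.136),0,8)
snap('side','d1')
E
python3 - <<'E'
import cv2
a=cv2.imread('pics/d1.png')[100:280,200:360];cv2.imwrite('pics/d1c.png',cv2.resize(a,None,fx=3.3,fy=3.3,interpolation=cv2.INTER_CUBIC))
E
```

```text
{'pos': [0.5829, 0.0306, 0.2091], 'th': 0.1, 'w': 0.0603, 'F': [-0.4, -0.1, -2.3], 'ff': 19.8, 't': 6.25, 'total_cm': [0.11, 0.07, 7.31], 'row': [0.014, 0.008, 0.913], 'turn_z_total': 0.1, 'tilt': 0.07}
```

View pics/d1c.png

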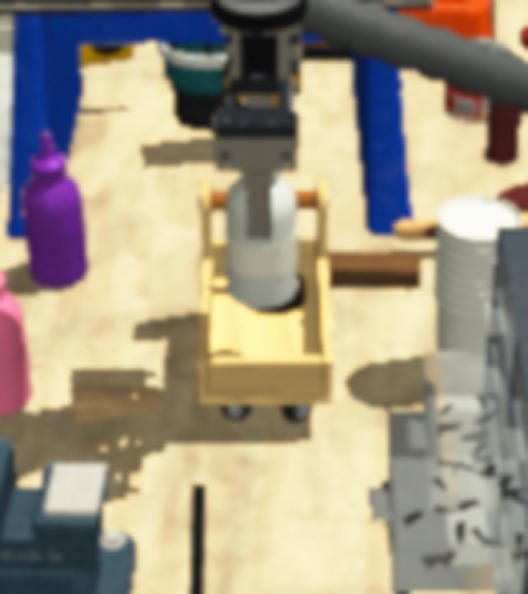

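The bottle hangs upright over the tray's middle, at about (262,240) in the crop.

Emit:
drive_tool --rows "0 0 1.5 0 0 0;0 0 2 0 0 0;0 0 1.5 0 0 0;0 0 1 0 0 0;0 0 0.6 0 0 0;0 0 0.3 0 0 0;0 0 0 0 0 0;0 0 0.15 0 0 0;0 0 0.1 0 0 0;0 0 0.1 0 0 0;0 0 0 0 0 0"

```text
clock: 7.4
ee_pos: [0.5841, 0.0295, 0.1369]
eef_rot: [1.0, -0.0, 0.0, 0.0]
contact_force: [-1.0, -0.4, -2.8]
width: 0.0604
finger_force: 19.8
```

Emit:
drive_tool --rows "0 0 0.1 0 0 0;0 0 0.05 0 0 0;0 0 0.05 0 0 0;0 0 0 0 0 0"

```text
clock: 7.8
ee_pos: [0.584, 0.0295, 0.1348]
eef_rot: [1.0, -0.0, -0.0, 0.0]
contact_force: [-0.8, -0.6, -2.2]
width: 0.0602
finger_force: 19.8
```

Emit:
drive_tool --rows "0 0 0.05 0 0 0;0 0 0.05 0 0 0;0 0 0 0 0 0"

```text
clock: 8.1
ee_pos: [0.5845, 0.0295, 0.1344]
eef_rot: [1.0, -0.0, 0.001, 0.0]
contact_force: [-0.6, 0.7, 2.3]
width: 0.0601
finger_force: 19.8
```

Emit:
drive_tool --rows "0 0 0 0 0 0;0 0 0 0 0 0;0 0 0 0 0 0;0 0 0 0 0 0;0 0 0 0 0 0;0 0 0 0 0 0" --jaw 9

```text
clock: 8.7
ee_pos: [0.584, 0.0295, 0.1338]
eef_rot: [1.0, -0.0, -0.0, 0.0]
contact_force: [-0.5, 0.4, 0.0]
width: 0.09
finger_force: 0.0
```

Emit:
drive_tool --rows "0 0 -1 0 0 0;0 0 -3 0 0 0;0 0 -4 0 0 0;0 0 -4 0 0 0;0 0 -4 0 0 0;0 0 0 0 0 0;0 0 0 0 0 0"

```text
clock: 9.4
ee_pos: [0.5843, 0.0296, 0.2952]
eef_rot: [1.0, -0.0, 0.001, 0.0]
contact_force: [-0.1, -0.5, -0.8]
width: 0.0904
finger_force: 0.0
```

```bash
python3 - <<'E'
from h import *
to((.579,.1625,.30),0,8)
snap('scene','s2');snap('side','d2');snap('wrist','w2')
a=cv2.imread('pics/s2.png')[180:300,190:300];b=cv2.imread('pics/d2.png')[130:250,235:325]
w=cv2.imread('pics/w2.png')
f=lambda i,s:cv2.resize(i,None,fx=s,fy=s,interpolation=cv2.INTER_CUBIC)
A=f(a,2.5);B=f(b,2.5);cv2.imwrite('pics/m2.png',np.hstack([A,B,f(w[:300,150:400],1)[:300]]))
E
```

```text
{'pos': [0.5843, 0.0296, 0.2952], 'th': -0.01, 'w': 0.0904, 'F': [-0.1, -0.5, -0.8], 'ff': 0.0, 't': 9.4, 'total_cm': [-0.53, -13.29, -0.48], 'row': [-0.067, -1.661, -0.06], 'turn_z_total': -0.01, 'tilt': 0.14}
```

View pics/m2.png

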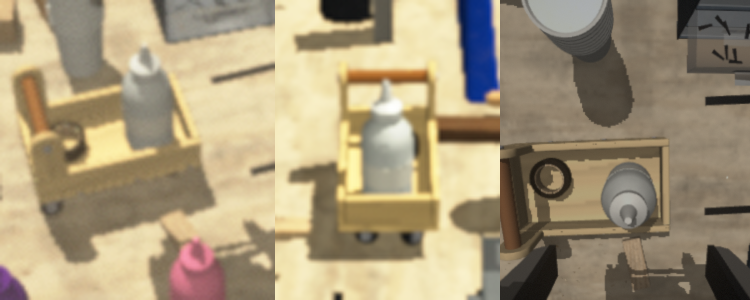

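The bottle stands upright near the nose in all three views, the tool is clear, and the tape roll sits behind it.

```bash
python3 - <<'E'
from h import *
c=load('w2')
P=onz(c,[(319,139),(319,236)],.083);print(P.round(4),'nose mid',P.mean(0).round(4),'yaw',np.arctan2(*(P[0]-P[1])[[1,0]])-np.pi/2)
P=onz(c,[(370-150-50+0,145),(319,139)],.083);print('side edge',P.round(4),np.arctan2(*(P[1]-P[0])[[1,0]]))
print(proj(c,[[.5797,.162,.135]]),proj(c,[[.6047,-.07,0]]))
E
```

```text
[[ 0.6452 -0.0154  0.083 ]
 [ 0.5249 -0.0196  0.083 ]] nose mid [ 0.585  -0.0175  0.083 ] yaw -1.535976902588154
side edge [[ 0.6387  0.1594  0.083 ]
 [ 0.6452 -0.0154  0.083 ]] -1.5334799743642413
[[156.16851024 204.89855041]] [[348.65999267 164.4377752 ]]
```

Emit:
drive_tool --rows "-0.06 -2 0 0 0 0;-0.06 -3 0 0 0 0;-0.06 -3 0 0 0 0;-0.06 -3 0 0 0 0;-0.06 -2.2 0 0 0 -1;0 0 0 0 0 -1;0 0 0 0 0 0;0 0 2 0 0 0;0 0 3 0 0 0;0 0 3 0 0 0;0 0 2 0 0 0;0 0 0 0 0 0" --jaw 5 --force 20

```text
clock: 10.75
ee_pos: [0.5794, 0.1584, 0.1903]
eef_rot: [1.0, 0.016, -0.003, 0.001]
contact_force: [-0.2, 0.1, -0.4]
width: 0.0501
finger_force: 0.0
```

Emit:
drive_tool --rows "-0.1 -0.4 0 0 0 0;0 0 1.5 0 0 0;0 0 2 0 0 0;0 0 1.5 0 0 0;0 0 1 0 0 0;0 0 0.3 0 0 0;0 0 0 0 0 0;0 0 0 0 0 0"

```text
clock: 11.55
ee_pos: [0.5804, 0.1657, 0.1315]
eef_rot: [1.0, 0.017, 0.001, -0.0]
contact_force: [-0.2, -0.8, -0.4]
width: 0.0501
finger_force: 0.0
```

Emit:
drive_tool --rows "0 0 0 0 0 0;0 0 0 0 0 0;0 0 0 0 0 0;0 0 0 0 0 0;0 0 0 0 0 0;0 0 0 0 0 0" --jaw 0.5 --force 25

```text
clock: 12.15
ee_pos: [0.5801, 0.1654, 0.131]
eef_rot: [1.0, 0.017, 0.0, 0.0]
contact_force: [-0.9, -1.6, 0.9]
width: 0.0175
finger_force: 25.0
```

```bash
python3 -c "
from h import *
to()"
```

```text
{'pos': [0.5801, 0.1654, 0.131], 'th': 1.99, 'w': 0.0175, 'F': [-0.9, -1.6, 0.9], 'ff': 25.0, 't': 12.15, 'tilt': 0.02}
```

Emit:
drive_tool --rows "0 0.2 0 0 0 0;0 0.4 0 0 0 0;0 0.6 0 0 0 0;0 0.6 0 0 0 0;0 0.6 0 0 0 0;0 0.6 0 0 0 0;0 0.6 0 0 0 0;0 0.6 0 0 0 0;0 0.6 0 0 0 0;0 0.6 0 0 0 0;0 0.4 0 0 0 0;0 0.2 0 0 0 0;0 0 0 0 0 0;0 0 0 0 0 0"

```text
clock: 13.55
ee_pos: [0.5822, 0.1052, 0.1309]
eef_rot: [1.0, 0.017, 0.0, 0.0]
contact_force: [-0.2, -1.1, 3.5]
width: 0.0173
finger_force: 25.0
```

```bash
python3 - <<'E'
from h import *
to()
snap('scene','s3');snap('side','d3');snap('wrist','w3')
a=cv2.imread('pics/s3.png')[170:290,200:370];b=cv2.imread('pics/d3.png')[160:310,240:340]
f=lambda i,s:cv2.resize(i,None,fx=s,fy=s,interpolation=cv2.INTER_CUBIC)
A=f(a,2.8);B=f(b,3);B=np.vstack([B,np.zeros((600-B.shape[0],B.shape[1],3),np.uint8)])
w=f(cv2.imread('pics/w3.png')[:300,60:560],.96)[:600-A.shape[0],:A.shape[1]]
L=np.vstack([A,np.zeros((600-A.shape[0],A.shape[1],3),np.uint8)]);L[A.shape[0]:A.shape[0]+w.shape[0],:w.shape[1]]=w
cv2.imwrite('pics/m3.png',np.hstack([L,B]));print(A.shape,B.shape,w.shape)
E
```

```text
{'pos': [0.5822, 0.1052, 0.1309], 'th': 1.98, 'w': 0.0173, 'F': [-0.2, -1.1, 3.5], 'ff': 25.0, 't': 13.55, 'tilt': 0.03}
(336, 476, 3) (600, 300, 3) (264, 476, 3)
```

View pics/m3.png

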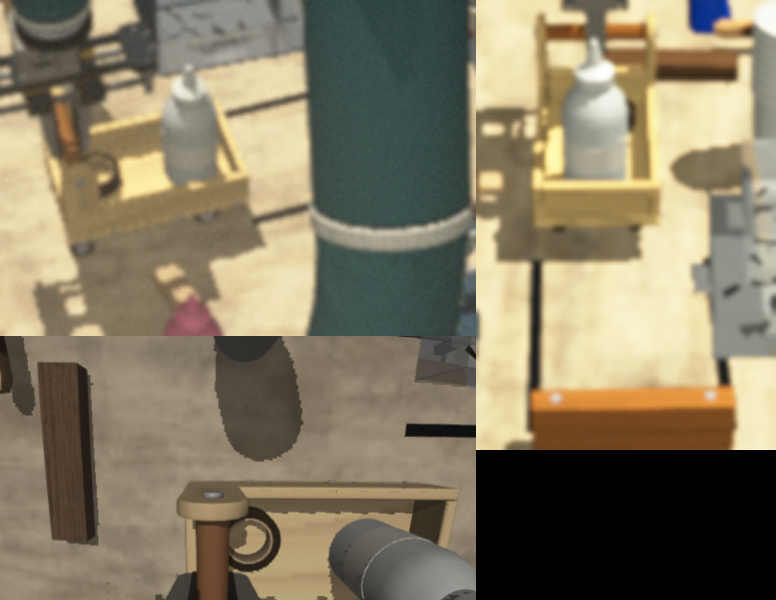

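The caddy rolled straight ahead with the bottle upright. In the side view its nose is centred at x about 597 against the stop's middle at 633. The far tape starts at wrist pixel about (482,98).

```bash
cat > path.py <<'E'
from h import *
def plan(goal,gth,L0,L1,step,s):
    """quintic y(x) in goal frame from current TCP pose to goal"""
    r=R.from_quat(s['eef_rot']).as_matrix(); th=np.arctan2(r[1,0],r[0,0]); p=np.array(s['ee_pos'][:2])
    g=np.array(goal); h=np.array([np.sin(gth),-np.cos(gth)]); l=np.array([np.cos(gth),np.sin(gth)]) # l = left of heading
    d=p-g; x0=d@h; y0=d@l; m0=np.tan(th-gth)
    xe=-L1; X=xe-x0
    A=np.array([[X**3,X**4,X**5],[3*X**2,4*X**3,5*X**4],[6*X,12*X**2,20*X**3]])
    c=np.linalg.solve(A,[-y0-m0*X,-m0,0]); P=np.polynomial.Polynomial([y0,m0,0,*c])
    n=int(round(-x0/step)); xs=np.linspace(x0,0,n+1); ys=np.where(xs<xe,P(np.clip(xs-x0,0,X)),0); ms=np.where(xs<xe,P.deriv()(np.clip(xs-x0,0,X)),0)
    ths=gth+np.arctan(ms); k=max(abs(np.diff(ths)))/step
    W=g+xs[:,None]*h+ys[:,None]*l
    print('start off axis: back %.4f lat %.4f dth %.4f maxcurv %.2f'%(x0,y0,th-gth,k))
    rows=[]; th0=th
    for i in range(n):
        dd=W[i+1]-W[i]; a=ths[i]
        rows.append('%.2f %.2f 0 0 0 %.1f'%(100*dd@[np.cos(a),np.sin(a)],100*dd@[np.sin(a),-np.cos(a)],-np.degrees(ths[i+1]-ths[i])))
    for i in range(0,n,20): print(';'.join(rows[i:i+20])); 
    print('end',W[-1],np.degrees(ths[-1]))
E
python3 - <<'E'
from path import *
b=load('d3');w=load('w3')
P=onz(b,[((534-476+.5)/3-.5+240,(183+.5)/3-.5+160),((660-476+.5)/3-.5+240,(186+.5)/3-.5+160)],.083);print('nose',P.round(4),P.mean(0).round(4))
print('tape start',onz(w,[(481.9,98)],0).round(4))
psi=-1.519;Rb=np.array([[np.cos(psi),-np.sin(psi)],[np.sin(psi),np.cos(psi)]]);B=np.array([.6232,-.2958])
print('tape start exp',B+Rb@[-.215,.08])
s=arm.get_state()
plan([.6150,-.116],np.radians(2.97),0,.045,.0055,s)
E
```

```text
nose [[ 0.5309 -0.0723  0.083 ]
 [ 0.6443 -0.0741  0.083 ]] [ 0.5876 -0.0732  0.083 ]
tape start [[ 0.6931 -0.0733  0.    ]]
tape start exp [ 0.69196148 -0.07694649]
start off axis: back -0.2230 lat -0.0214 dth -0.0169 maxcurv 4.16
0.00 0.54 0 0 0 -0.2;0.00 0.54 0 0 0 -0.5;0.00 0.54 0 0 0 -0.8;0.00 0.54 0 0 0 -1.0;0.01 0.54 0 0 0 -1.2;0.01 0.54 0 0 0 -1.3;0.01 0.55 0 0 0 -1.3;0.01 0.55 0 0 0 -1.3;0.01 0.55 0 0 0 -1.3;0.01 0.55 0 0 0 -1.2;0.01 0.55 0 0 0 -1.1;0.00 0.55 0 0 0 -0.9;0.00 0.55 0 0 0 -0.8;0.00 0.56 0 0 0 -0.6;0.00 0.56 0 0 0 -0.4;0.00 0.56 0 0 0 -0.2;0.00 0.56 0 0 0 -0.0;-0.00 0.56 0 0 0 0.2;-0.00 0.56 0 0 0 0.4;-0.00 0.56 0 0 0 0.6
-0.00 0.56 0 0 0 0.7;-0.00 0.55 0 0 0 0.9;-0.00 0.55 0 0 0 1.0;-0.01 0.55 0 0 0 1.1;-0.01 0.55 0 0 0 1.2;-0.01 0.55 0 0 0 1.2;-0.01 0.55 0 0 0 1.2;-0.01 0.55 0 0 0 1.2;-0.01 0.54 0 0 0 1.1;-0.00 0.54 0 0 0 0.9;-0.00 0.54 0 0 0 0.7;-0.00 0.54 0 0 0 0.4;-0.00 0.54 0 0 0 0.1;-0.00 0.54 0 0 0 -0.0;-0.00 0.54 0 0 0 -0.0;0.00 0.54 0 0 0 -0.0;-0.00 0.54 0 0 0 -0.0;-0.00 0.54 0 0 0 -0.0;-0.00 0.54 0 0 0 -0.0;0.00 0.54 0 0 0 -0.0
-0.00 0.54 0 0 0 -0.0
end [ 0.615 -0.116] 2.97
```

Emit:
drive_tool --rows "0 0.54 0 0 0 -0.2;0 0.54 0 0 0 -0.5;0 0.54 0 0 0 -0.8;0 0.54 0 0 0 -1;0.01 0.54 0 0 0 -1.2;0.01 0.54 0 0 0 -1.3;0.01 0.55 0 0 0 -1.3;0.01 0.55 0 0 0 -1.3;0.01 0.55 0 0 0 -1.3;0.01 0.55 0 0 0 -1.2;0.01 0.55 0 0 0 -1.1;0 0.55 0 0 0 -0.9;0 0.55 0 0 0 -0.8;0 0.56 0 0 0 -0.6;0 0.56 0 0 0 -0.4;0 0.56 0 0 0 -0.2;0 0 0 0 0 0;0 0 0 0 0 0" --force 45

```text
clock: 15.5
ee_pos: [0.5964, 0.0184, 0.1309]
eef_rot: [0.99, 0.14, 0.0, 0.0]
contact_force: [0.2, -0.6, 4.6]
width: 0.0168
finger_force: 45.0
```

```bash
python3 - <<'E'
from path import *
s=arm.get_state();to();print(s['torque'])
snap('side','d4');snap('wrist','w4')
a=cv2.imread('pics/w4.png')[60:360,:560]; b=cv2.imread('pics/d4.png')[170:320,240:360]
f=lambda i,s:cv2.resize(i,None,fx=s,fy=s,interpolation=cv2.INTER_CUBIC)
B=f(b,2);cv2.imwrite('pics/m4.png',np.hstack([a,B]))
plan([.6150,-.116],np.radians(2.97),0,.045,.0055,s)
E
```

```text
{'pos': [0.5964, 0.0184, 0.1309], 'th': 16.13, 'w': 0.0168, 'F': [0.2, -0.6, 4.6], 'ff': 45.0, 't': 15.5, 'tilt': 0.04}
[-0.08880898 -0.13693198  0.01435877]
start off axis: back -0.1351 lat -0.0116 dth 0.2296 maxcurv 3.98
-0.00 0.56 0 0 0 0.1;-0.00 0.55 0 0 0 0.2;-0.00 0.55 0 0 0 0.4;-0.00 0.55 0 0 0 0.5;-0.00 0.55 0 0 0 0.7;-0.00 0.55 0 0 0 0.9;-0.00 0.55 0 0 0 1.0;-0.01 0.55 0 0 0 1.1;-0.01 0.55 0 0 0 1.2;-0.01 0.54 0 0 0 1.2;-0.01 0.54 0 0 0 1.3;-0.01 0.54 0 0 0 1.2;-0.01 0.54 0 0 0 1.1;-0.00 0.54 0 0 0 1.0;-0.00 0.54 0 0 0 0.7;-0.00 0.54 0 0 0 0.4;-0.00 0.54 0 0 0 0.1;0.00 0.54 0 0 0 -0.0;-0.00 0.54 0 0 0 -0.0;-0.00 0.54 0 0 0 -0.0
-0.00 0.54 0 0 0 -0.0;-0.00 0.54 0 0 0 -0.0;0.00 0.54 0 0 0 -0.0;-0.00 0.54 0 0 0 -0.0;-0.00 0.54 0 0 0 -0.0
end [ 0.615 -0.116] 2.97
```

View pics/m4.png

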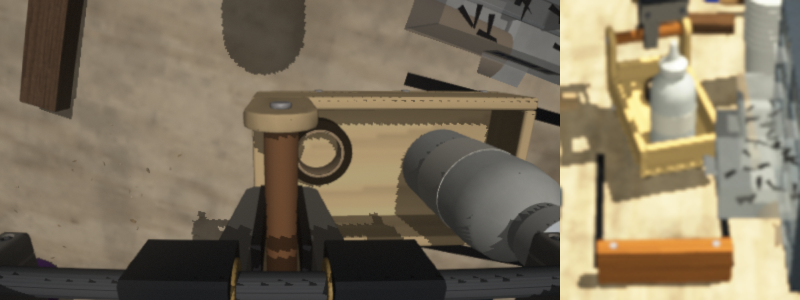

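The caddy is following the turn: its wall line is consistent with the tool's yaw, the bottle is upright, and the tape lies ahead. I'll continue along the replanned rows.

Emit:
drive_tool --rows "0 0.4 0 0 0 0.1;0 0.55 0 0 0 0.2;0 0.55 0 0 0 0.3;0 0.55 0 0 0 0.5;0 0.55 0 0 0 0.7;0 0.55 0 0 0 0.8;0 0.55 0 0 0 1;-0.01 0.55 0 0 0 1.1;-0.01 0.55 0 0 0 1.2;-0.01 0.54 0 0 0 1.2;-0.01 0.54 0 0 0 1.3;-0.01 0.54 0 0 0 1.3;-0.01 0.54 0 0 0 1.1;0 0.54 0 0 0 1;0 0.54 0 0 0 0.7;0 0.54 0 0 0 0.5;0 0.4 0 0 0 0.2;0 0 0 0 0 0;0 0 0 0 0 0"

```text
clock: 17.5
ee_pos: [0.612, -0.0692, 0.1309]
eef_rot: [1.0, 0.025, -0.0, 0.0]
contact_force: [0.2, -0.8, 5.3]
width: 0.0162
finger_force: 45.0
```

```bash
python3 - <<'E'
from path import *
s=arm.get_state();to();print(s['torque'])
snap('side','d5');snap('wrist','w5')
plan([.6150,-.116],np.radians(2.97),0,.02,.0055,s)
E
```

```text
{'pos': [0.612, -0.0692, 0.1309], 'th': 2.89, 'w': 0.0162, 'F': [0.2, -0.8, 5.3], 'ff': 45.0, 't': 17.5, 'tilt': 0.03}
[-0.08386623  0.01452177  0.00912562]
start off axis: back -0.0469 lat -0.0006 dth -0.0013 maxcurv 3.89
0.00 0.52 0 0 0 -0.9;0.01 0.52 0 0 0 -1.2;0.00 0.52 0 0 0 -0.1;-0.00 0.52 0 0 0 1.1;-0.01 0.52 0 0 0 1.1;-0.00 0.52 0 0 0 0.0;-0.00 0.52 0 0 0 -0.0;0.00 0.52 0 0 0 -0.0;0.00 0.52 0 0 0 -0.0
end [ 0.615 -0.116] 2.97
```

Emit:
drive_tool --rows "0 0.3 0 0 0 0;0 0.5 0 0 0 0;0 0.5 0 0 0 0;0 0.5 0 0 0 0;0 0.5 0 0 0 0;0 0.5 0 0 0 0;0 0.5 0 0 0 0;0 0.4 0 0 0 0;0 0.2 0 0 0 0;0 0.1 0 0 0 0;0 0.1 0 0 0 0;0 0 0 0 0 0"

```text
clock: 18.8
ee_pos: [0.614, -0.1096, 0.1309]
eef_rot: [1.0, 0.025, -0.0, -0.0]
contact_force: [-0.2, -0.3, 5.8]
width: 0.0166
finger_force: 45.0
```

Emit:
drive_tool --rows "0 0.1 0 0 0 0;0 0.1 0 0 0 0;0 0.1 0 0 0 0;0 0 0 0 0 0"

```text
clock: 19.2
ee_pos: [0.6141, -0.1126, 0.1309]
eef_rot: [1.0, 0.025, -0.0, -0.0]
contact_force: [0.2, 1.0, 5.0]
width: 0.0167
finger_force: 45.0
```

Emit:
drive_tool --rows "0 0.1 0 0 0 0;0 0.1 0 0 0 0;0 0 0 0 0 0"

```text
clock: 19.5
ee_pos: [0.6143, -0.1145, 0.1309]
eef_rot: [1.0, 0.025, -0.0, -0.0]
contact_force: [0.3, 1.1, 5.3]
width: 0.0167
finger_force: 45.0
```

Emit:
drive_tool --rows "0 0.1 0 0 0 0;0 0.1 0 0 0 0;0 0 0 0 0 0"

```text
clock: 19.8
ee_pos: [0.6143, -0.1162, 0.1309]
eef_rot: [1.0, 0.025, -0.0, -0.0]
contact_force: [-0.3, 1.9, 6.1]
width: 0.0166
finger_force: 45.0
```

Emit:
drive_tool --rows "0 0.1 0 0 0 0;0 0.1 0 0 0 0;0 0 0 0 0 0"

```text
clock: 20.1
ee_pos: [0.6142, -0.1163, 0.131]
eef_rot: [1.0, 0.026, -0.001, -0.001]
contact_force: [-0.8, 4.2, 7.0]
width: 0.0165
finger_force: 45.0
```

Emit:
drive_tool --rows "0 0.1 0 0 0 0;0 0.1 0 0 0 0;0 0 0 0 0 0"

```text
clock: 20.4
ee_pos: [0.6142, -0.1164, 0.131]
eef_rot: [1.0, 0.027, -0.001, -0.002]
contact_force: [-1.3, 7.5, 6.7]
width: 0.0167
finger_force: 45.0
```

Emit:
drive_tool --rows "0 -0.2 0 0 0 0;0 -0.1 0 0 0 0;0 0 0 0 0 0;0 0 0 0 0 0"

```text
clock: 20.8
ee_pos: [0.6143, -0.1163, 0.1309]
eef_rot: [1.0, 0.026, -0.0, -0.001]
contact_force: [-0.7, 2.2, 5.9]
width: 0.0166
finger_force: 45.0
```

Emit:
drive_tool --rows "0 0 0 0 0 0;0 0 0 0 0 0;0 0 0 0 0 0;0 0 0 0 0 0;0 0 0 0 0 0" --jaw 4.5

```text
clock: 21.3
ee_pos: [0.6144, -0.1178, 0.1305]
eef_rot: [1.0, 0.025, -0.0, -0.0]
contact_force: [0.3, -1.2, -0.1]
width: 0.045
finger_force: 0.0
```

Emit:
drive_tool --rows "0 0 -0.5 0 0 0;0 0 -1 0 0 0;0 0 -2.5 0 0 0;0 0 -4 0 0 0;0 0 -4 0 0 0;0 0 -4 0 0 0;0 0 -4 0 0 0;0 0 0 0 0 0;0 0 0 0 0 0"

```text
clock: 22.2
ee_pos: [0.615, -0.1176, 0.3327]
eef_rot: [1.0, 0.025, 0.001, 0.001]
contact_force: [0.7, 0.7, -0.3]
width: 0.0448
finger_force: 0.0
```

```bash
python3 - <<'E'
from h import *
to((.45,.03,.33),0,10)
for n,f in(('scene','s6'),('side','d6'),('wrist','w6')): snap(n,f)
E
```

```text
{'pos': [0.615, -0.1176, 0.3327], 'th': 2.9, 'w': 0.0448, 'F': [0.7, 0.7, -0.3], 'ff': 0.0, 't': 22.2, 'total_cm': [-15.73, -15.58, 0.21], 'row': [-1.573, -1.558, 0.021], 'turn_z_total': 2.9, 'tilt': 0.18}
```

Emit:
drive_tool --rows "-1.6 -1.4 0 0 0 0.5;-1.7 -1.5 0 0 0 0.5;-1.8 -1.5 0 0 0 0.5;-1.8 -1.5 0 0 0 0.5;-1.8 -1.5 0 0 0 0.5;-1.8 -1.5 0 0 0 0.4;-1.8 -1.5 1 0 0 0;-1.8 -1.5 2 0 0 0;-1.6 -1.3 3 0 0 0;-0.8 -0.6 3 0 0 0;0 0 2 0 0 0;0 0 0 0 0 0;0 0 0 0 0 0" --jaw 6

```text
clock: 23.65
ee_pos: [0.4471, 0.0173, 0.2207]
eef_rot: [1.0, -0.0, -0.001, -0.0]
contact_force: [0.3, 0.8, 0.9]
width: 0.0602
finger_force: 0.0
```

```bash
python3 - <<'E'
from h import *
to(); c=snap('wrist','w7')
P=proj(c,[[.45,.02,.01]])[0];print(P)
f=lambda i,s:cv2.resize(i,None,fx=s,fy=s,interpolation=cv2.INTER_CUBIC)
u,v=int(P[0]),int(P[1]);u0,v0=max(0,u-70),max(0,v-60);print(u0,v0)
W=f(cv2.imread('pics/w7.png')[v0:v0+120,u0:u0+140],2.8)  #392x336
b=f(cv2.imread('pics/d6.png')[195:315,250:390],2.8)
w=f(cv2.imread('pics/w6.png')[:320,:],.8)[:256]
s=f(cv2.imread('pics/s6.png')[190:285,240:360],2.7)[:256]
H=np.hstack([w,s])[:,:784];top=np.hstack([W,b]);H=np.hstack([H,np.zeros((H.shape[0],784-H.shape[1],3),np.uint8)])
print(top.shape,H.shape,w.shape,s.shape);cv2.imwrite('pics/m7.png',np.vstack([top,H]))
E
```

```text
{'pos': [0.4471, 0.0173, 0.2207], 'th': -0.0, 'w': 0.0602, 'F': [0.3, 0.8, 0.9], 'ff': 0.0, 't': 23.65, 'tilt': 0.09}
[278.47674941 188.60909584]
208 128
(336, 784, 3) (256, 784, 3) (256, 448, 3) (256, 324, 3)
```

View pics/m7.png

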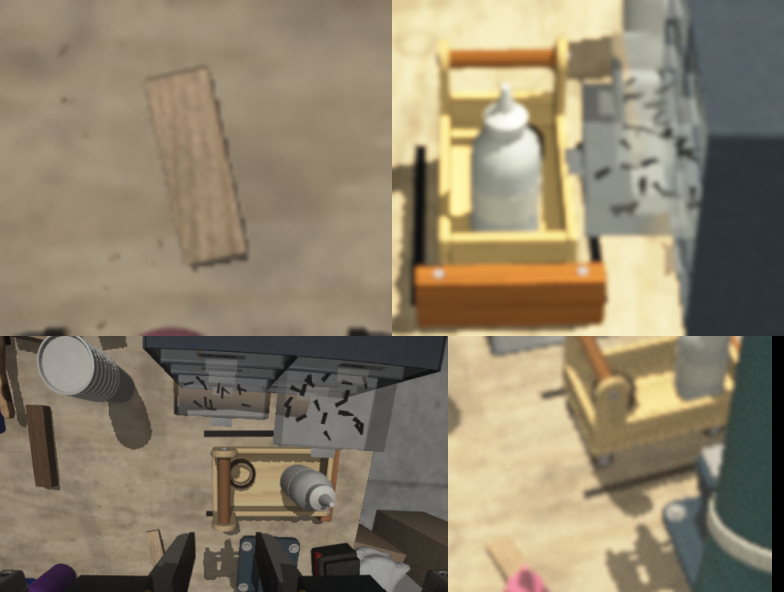

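All views show the caddy parked square and centred against the stop, with the bottle upright. The wedge's corners in the crop are (147,79), (209,66), (247,256) and (193,267).

```bash
python3 - <<'E'
from est import *
w7=load('w7');w0=load('w0')
m=(np.array([(147,79),(209,66),(247,256),(193,267)])+.5)/2.8-.5+[208,128]
m0=np.array([(348,143),(368,142),(374,199),(358,201)],float)
x,l=.014,.04
for nm,yaw in(('thin at +x',np.pi/2),('thick at +x',-np.pi/2)):
    # corner order: image TL(+x,+y), TR(+x,-y), BR, BL
    if yaw>0: C=[(-x,-l,.01),(x,-l,.01),(x,l,.022),(-x,l,.022)]; C=[(C[i]) for i in(0,1,2,3)]
    else: C=[(x,l,.022),(-x,l,.022),(-x,-l,.01),(x,-l,.01)]
    def f(q): return np.r_[(proj(w7,pose(q,C))-m).ravel(),.5*(proj(w0,pose(q,C))-m0).ravel()]
    best=min((least_squares(f,[.45,.02,y0]) for y0 in(yaw,-yaw)),key=lambda s:s.cost)
    print(nm,best.x.round(4),np.degrees(best.x[2]),best.cost,f(best.x).round(1)[:8])
    Q=pose(best.x,C)
    for c,n in((a,'s0'),(b,'d0')): print(n,(proj(c,Q)).round(1).tolist())
# brightness/shadow profile across right side at the two ends
g=cv2.cvtColor(w7['img'],cv2.COLOR_RGB2GRAY)
TL,TR,BR,BL=m
for t in(.1,.25,.4,.55,.7,.85,.95):
    L=TL+(BL-TL)*t;Rr=TR+(BR-TR)*t;d=(Rr-L)/np.linalg.norm(Rr-L)
    pts=np.array([Rr+d*k for k in np.arange(-3,7)]);print(t,[int(v) for v in cv2.remap(g,pts[:,0].astype(np.float32),pts[:,1].astype(np.float32),cv2.INTER_LINEAR).ravel()])
s=S((327,436),(362,426),(350,480),(388,468)).round(1);print(s.tolist(),D((130,255),(131,285),(228,278),(228,252)).round(1).tolist())
E
```

```text
thin at +x [ 0.4519  0.0199 -4.4948] -257.5306577205103 1172.8733379956082 [ 22.6  -3.8 -22.6   6.  -21.5   4.   20.4  -4.6]
s0 [[261.9, 263.1], [253.5, 266.6], [265.4, 284.2], [274.1, 280.5]]
d0 [[249.4, 222.2], [248.2, 216.6], [221.1, 216.5], [221.9, 222.2]]
thick at +x [ 0.4509  0.0196 -1.3567] -77.73036934365605 1192.6472393098443 [ 23.   -2.  -23.    7.9 -21.2   1.7  20.   -6.8]
s0 [[262.0, 260.9], [253.5, 264.4], [265.6, 286.8], [274.3, 283.2]]
d0 [[248.9, 219.0], [247.7, 213.4], [221.2, 219.7], [221.9, 225.4]]
0.1 [145, 139, 121, 115, 134, 147, 149, 149, 148, 148]
0.25 [146, 140, 120, 113, 131, 143, 144, 145, 145, 145]
0.4 [140, 136, 120, 97, 103, 123, 130, 131, 131, 132]
0.55 [130, 133, 129, 116, 121, 126, 125, 125, 125, 125]
0.7 [133, 137, 132, 119, 122, 128, 128, 128, 128, 129]
0.85 [135, 141, 134, 110, 105, 125, 131, 131, 132, 131]
0.95 [126, 134, 132, 115, 110, 128, 131, 132, 131, 132]
[[253.9, 267.1], [263.0, 264.5], [259.9, 278.4], [269.7, 275.3]] [[219.0, 216.9], [219.3, 226.0], [248.7, 223.9], [248.7, 216.0]]
```

```bash
python3 - <<'E'
from est import *
w7=load('w7');w0=load('w0')
m=(np.array([(147,79),(209,66),(247,256),(193,267)])+.5)/2.8-.5+[208,128]
m0=np.array([(348,143),(368,142),(374,199),(358,201)],float)
x,l=.014,.04
for nm,yaw,C in(('thin at +x',np.pi/2,[(x,-l,.01),(-x,-l,.01),(-x,l,.022),(x,l,.022)]),('thick at +x',-np.pi/2,[(-x,l,.022),(x,l,.022),(x,-l,.01),(-x,-l,.01)])):
    def f(q): return np.r_[(proj(w7,pose(q,C))-m).ravel(),.5*(proj(w0,pose(q,C))-m0).ravel()]
    s=least_squares(f,[.45,.02,yaw]);print(nm,s.x.round(4),np.degrees(s.x[2]),s.cost,f(s.x).round(1))
    B=[(p[0],p[1],0) for p in C]
    for c,n in((a,'s0'),(b,'d0')): print(n,proj(c,pose(s.x,C)).round(1).tolist(),'bottom',proj(c,pose(s.x,B)).round(1).tolist())
i=b['img'][208:232,212:256].astype(int).sum(2)//3
for r,row in enumerate(i): print(208+r,row[::2].tolist())
E
```

```text
thin at +x [0.4521 0.0198 1.7834] 102.1822827677311 7.717172691771967 [-0.3  1.   0.7  0.6  1.  -0.8 -2.3 -0.1  0.3  0.9  0.  -0.6  1.7 -1.4
  0.3 -0.4]
s0 [[253.5, 266.5], [262.0, 263.0], [274.1, 280.5], [265.3, 284.2]] bottom [[253.6, 268.4], [262.0, 265.0], [274.1, 284.8], [265.5, 288.4]]
d0 [[248.3, 216.7], [249.5, 222.3], [222.0, 222.1], [221.2, 216.5]] bottom [[248.5, 219.3], [249.6, 224.9], [222.6, 228.1], [221.8, 222.4]]
thick at +x [ 0.4512  0.0196 -1.3608] -77.9682879731002 23.501052905301684 [-0.7  2.9  1.   2.4  0.6 -3.  -2.1 -2.5  1.3  1.5  1.3  0.   0.5 -2.
 -0.7 -1.1]
s0 [[253.5, 264.3], [262.1, 260.8], [274.2, 283.1], [265.5, 286.8]] bottom [[253.8, 268.7], [262.2, 265.2], [274.2, 285.1], [265.6, 288.7]]
d0 [[247.8, 213.5], [249.0, 219.1], [222.0, 225.4], [221.3, 219.7]] bottom [[248.2, 219.4], [249.3, 225.0], [222.3, 228.1], [221.5, 222.4]]
208 [209, 206, 206, 206, 208, 209, 207, 205, 204, 208, 214, 218, 221, 223, 221, 221, 217, 215, 210, 121, 86, 91]
209 [210, 209, 214, 216, 216, 218, 217, 212, 209, 211, 214, 216, 220, 223, 220, 219, 218, 219, 210, 112, 86, 93]
210 
[... 1802 characters left out ...]
3, 99, 103, 107]
226 [208, 214, 214, 178, 100, 98, 108, 121, 120, 121, 142, 153, 162, 162, 174, 206, 215, 216, 167, 99, 102, 106]
227 [209, 212, 210, 183, 116, 115, 124, 155, 161, 161, 174, 186, 196, 199, 208, 218, 221, 219, 161, 98, 101, 104]
228 [210, 211, 208, 188, 162, 162, 165, 188, 194, 194, 193, 198, 204, 208, 216, 218, 220, 217, 154, 98, 102, 103]
229 [212, 212, 206, 201, 199, 199, 198, 198, 201, 200, 196, 199, 205, 209, 215, 217, 219, 218, 166, 101, 101, 101]
230 [212, 214, 208, 205, 206, 209, 205, 199, 200, 198, 196, 201, 208, 210, 214, 216, 219, 219, 169, 103, 102, 98]
231 [213, 216, 211, 205, 207, 211, 205, 197, 197, 196, 198, 204, 211, 211, 214, 216, 221, 220, 156, 104, 101, 95]
```

The thin end is toward +x: the fit is better and the side shading is thinner there. I'll turn the tool for the grasp.

Emit:
drive_tool --rows "0 0 0 0 0 -8.3;0 0 0 0 0 -8.3;0 0 0 0 0 -8.3;0 0 0 0 0 -8.3;0 0 0 0 0 -8.3;0 0 0 0 0 -8.3;0 0 0 0 0 -8.3;0 0 0 0 0 -8.3;0 0 0 0 0 -8.3;0 0 0 0 0 -8.3;0 0 0 0 0 -8.3;0 0 0 0 0 -8.3;0 0 0 0 0 -8.3;0 0 0 0 0 -8.3;0 0 0 0 0 -8.3;0 0 0 0 0 -8.3;0 0 0 0 0 -8.3;0 0 0 0 0 -8.3;0 0 0 0 0 -8.3;0 0 0 0 0 -8.3"

```text
clock: 25.7
ee_pos: [0.4482, 0.0169, 0.222]
eef_rot: [0.119, 0.993, -0.0, 0.001]
contact_force: [0.5, 1.3, -0.0]
width: 0.0601
finger_force: 0.0
```

Emit:
drive_tool --rows "0 0 0 0 0 -8.3;0 0 0 0 0 -8.3;0 0 0 0 0 -8.3;0 0 0 0 0 -1.2;0 0 0 0 0 0;0 0 0 0 0 0"

```text
clock: 26.3
ee_pos: [0.4475, 0.0171, 0.2212]
eef_rot: [-0.104, 0.995, -0.0, 0.0]
contact_force: [-0.1, -1.0, -0.3]
width: 0.06
finger_force: 0.0
```

```bash
python3 - <<'E'
from h import *
to((.4443,.0181,.016),192.2-360,10); print(arm.get_state()['joints'].round(2))
c=snap('wrist','w8');print(proj(c,[[.4521,.0198,.016],[.343,.0335,.16]]))
E
```

```text
{'pos': [0.4475, 0.0171, 0.2212], 'th': -168.07, 'w': 0.06, 'F': [-0.1, -1.0, -0.3], 'ff': 0.0, 't': 26.3, 'total_cm': [0.31, 0.17, 20.52], 'row': [0.031, 0.017, 2.052], 'turn_z_total': -0.27, 'tilt': 0.04}
[ 0.91  0.36 -1.19  2.03  0.4   1.01  1.3 ]
[[283.10456197 194.4393863 ]
 [338.43940076  91.53374903]]
```

Emit:
drive_tool --rows "0.3 0.2 2 0 0 -0.3;0 0 3 0 0 0;0 0 3 0 0 0;0 0 3 0 0 0;0 0 3 0 0 0;0 0 2 0 0 0;0 0 0 0 0 0"

```text
clock: 27.05
ee_pos: [0.4423, 0.0186, 0.0591]
eef_rot: [-0.108, 0.994, 0.0, -0.002]
contact_force: [-0.6, 0.2, 0.1]
width: 0.0599
finger_force: 0.0
```

Emit:
drive_tool --rows "0 0 1 0 0 0;0 0 1 0 0 0;0 0 1 0 0 0;0 0 0.7 0 0 0;0 0 0.5 0 0 0;0 0 0.2 0 0 0;0 0 0 0 0 0;0 0 0 0 0 0"

```text
clock: 27.85
ee_pos: [0.444, 0.0187, 0.017]
eef_rot: [-0.108, 0.994, -0.0, 0.0]
contact_force: [0.2, -0.4, 0.2]
width: 0.0601
finger_force: 0.0
```

```bash
python3 - <<'E'
from h import *
to((.4443,.0181,.015),192.2-360,1)
E
```

```text
{'pos': [0.444, 0.0187, 0.017], 'th': -167.6, 'w': 0.0601, 'F': [0.2, -0.4, 0.2], 'ff': 0.0, 't': 27.85, 'total_cm': [-0.01, -0.06, 0.2], 'row': [-0.014, -0.062, 0.204], 'turn_z_total': 0.2, 'tilt': 0.02}
```

Emit:
drive_tool --rows "0 -0.05 0.2 0 0 0;0 0 0 0 0 0;0 0 0 0 0 0"

```text
clock: 28.15
ee_pos: [0.444, 0.0181, 0.0149]
eef_rot: [-0.108, 0.994, -0.0, 0.0]
contact_force: [-0.1, -0.2, 0.5]
width: 0.0598
finger_force: 0.0
```

Emit:
drive_tool --rows "0 0 0 0 0 0;0 0 0 0 0 0;0 0 0 0 0 0;0 0 0 0 0 0;0 0 0 0 0 0;0 0 0 0 0 0" --jaw 1.5 --force 20

```text
clock: 28.75
ee_pos: [0.4439, 0.0181, 0.0149]
eef_rot: [-0.108, 0.994, -0.0, -0.0]
contact_force: [-0.0, 0.6, 0.4]
width: 0.0278
finger_force: 20.0
```

```bash
python3 - <<'E'
from h import *
to()
# refine the parked caddy from known wheel/handle: show predictions in w6
c=load('w6');b=load('d6')
h=np.array([.0518,-.9987]);l=np.array([.9987,.0518]);H=np.array([.6129,-.1163])
for n,x,y,z in(('noseR',.1,-.058,.083),('noseL',.1,.058,.083),('earR',-.08,-.049,.135),('earL',-.08,.049,.135)):
    p=H+(x+.08)*h+y*l; print(n,proj(c,[[*p,z]]).round(1),proj(b,[[*p,z]]).round(1))
E
```

```text
{'pos': [0.4439, 0.0181, 0.0149], 'th': -167.61, 'w': 0.0278, 'F': [-0.0, 0.6, 0.4], 'ff': 20.0, 't': 28.75, 'tilt': 0.0}
noseR [[408.2 226.8]] [[266.5 280.2]]
noseL [[418.2 142.1]] [[316.5 279.4]]
earR [[279.3 233.9]] [[269.9 215.7]]
earL [[279.2 152.3]] [[308.2 215.1]]
```

Emit:
drive_tool --rows "0 0 -1 0 0 0;0 0 -3 0 0 0;0 0 -4 0 0 0;0 0 -2 0 0 0;0 0 0 0 0 8.285;0 0 0 0 0 8.285;0 0 0 0 0 8.285;0 0 0 0 0 8.285;0 0 0 0 0 8.285;0 0 0 0 0 8.285;0 0 0 0 0 8.285;0 0 0 0 0 8.285;0 0 0 0 0 8.285;0 0 0 0 0 8.285;0 0 0 0 0 8.285;0 0 0 0 0 8.285;0 0 0 0 0 0;0 0 0 0 0 0"

```text
clock: 30.55
ee_pos: [0.4439, 0.0184, 0.1152]
eef_rot: [0.687, 0.727, 0.0, 0.0]
contact_force: [-0.1, -0.5, 0.5]
width: 0.0274
finger_force: 20.0
```

```bash
python3 - <<'E'
from h import *
to((.566,-.030,.09),92.97,10)
E
```

```text
{'pos': [0.4439, 0.0184, 0.1152], 'th': 93.2, 'w': 0.0274, 'F': [-0.1, -0.5, 0.5], 'ff': 20.0, 't': 30.55, 'total_cm': [-5.51, 11.92, 2.53], 'row': [-0.551, 1.192, 0.253], 'turn_z_total': 0.23, 'tilt': 0.02}
```

Emit:
drive_tool --rows "-0.55 1.19 0.25 0 0 0.2;-0.55 1.19 0.25 0 0 0;-0.55 1.19 0.25 0 0 0;-0.55 1.19 0.25 0 0 0;-0.55 1.19 0.25 0 0 0;-0.55 1.19 0.25 0 0 0;-0.55 1.19 0.25 0 0 0;-0.55 1.19 0.25 0 0 0;-0.55 1.19 0.25 0 0 0;-0.55 1.19 0.25 0 0 0;0 0 0 0 0 0;0 0 2 0 0 0;0 0 2 0 0 0;0 0 1.5 0 0 0;0 0 1 0 0 0;0 0 0.5 0 0 0;0 0 0 0 0 0;0 0 0 0 0 0"

```text
clock: 32.35
ee_pos: [0.5659, -0.0309, 0.0204]
eef_rot: [0.69, 0.724, 0.0, 0.0]
contact_force: [0.9, 1.0, -0.6]
width: 0.0277
finger_force: 20.0
```

```bash
python3 - <<'E'
from h import *
to((.5660,-.0485,.0155),92.97,8)
E
```

```text
{'pos': [0.5659, -0.0309, 0.0204], 'th': 92.78, 'w': 0.0277, 'F': [0.9, 1.0, -0.6], 'ff': 20.0, 't': 32.35, 'total_cm': [-1.76, -0.08, 0.49], 'row': [-0.22, -0.01, 0.061], 'turn_z_total': -0.19, 'tilt': 0.05}
```

Emit:
drive_tool --rows "-0.4 0 0 0 0 0;-0.5 0 0 0 0 0;-0.4 0 0.3 0 0 0;-0.2 0 0.1 0 0 0;-0.1 0 0 0 0 0;0 0 0 0 0 0;0 0 0 0 0 0"

```text
clock: 33.05
ee_pos: [0.5663, -0.0469, 0.0159]
eef_rot: [0.69, 0.724, 0.0, -0.0]
contact_force: [-0.7, 0.0, -0.3]
width: 0.0278
finger_force: 20.0
```

Emit:
drive_tool --rows "-0.1 0 0 0 0 0;-0.1 0 0 0 0 0;0 0 0 0 0 0"

```text
clock: 33.35
ee_pos: [0.5664, -0.0491, 0.0159]
eef_rot: [0.69, 0.724, -0.0, 0.0]
contact_force: [-0.1, -0.6, -0.6]
width: 0.0277
finger_force: 20.0
```

Emit:
drive_tool --rows "-0.1 0 0 0 0 0;-0.1 0 0 0 0 0;0 0 0 0 0 0"

```text
clock: 33.65
ee_pos: [0.5664, -0.0513, 0.0159]
eef_rot: [0.69, 0.724, -0.0, 0.0]
contact_force: [0.6, -1.1, -0.9]
width: 0.0279
finger_force: 20.0
```

Emit:
drive_tool --rows "-0.1 0 0 0 0 0;-0.1 0 0 0 0 0;0 0 0 0 0 0"

```text
clock: 33.95
ee_pos: [0.5665, -0.0525, 0.0159]
eef_rot: [0.69, 0.724, 0.0, -0.0]
contact_force: [-0.2, 0.9, -0.2]
width: 0.0277
finger_force: 20.0
```

Emit:
drive_tool --rows "-0.1 0 0 0 0 0;0 0 0 0 0 0;0 0 0 0 0 0"

```text
clock: 34.25
ee_pos: [0.5665, -0.053, 0.0159]
eef_rot: [0.69, 0.724, 0.0, -0.0]
contact_force: [-0.9, 4.2, -0.2]
width: 0.0278
finger_force: 20.0
```

Emit:
drive_tool --rows "0.2 0 0 0 0 0;0.05 0 0 0 0 0;0 0 0.1 0 0 0;0 0 0 0 0 0;0 0 0 0 0 0"

```text
clock: 34.75
ee_pos: [0.5666, -0.0522, 0.0149]
eef_rot: [0.69, 0.724, -0.0, 0.0]
contact_force: [-1.4, -0.2, 1.1]
width: 0.0278
finger_force: 20.0
```

Emit:
drive_tool --rows "0 0 0 0 0 0;0 0 0 0 0 0;0 0 0 0 0 0;0 0 0 0 0 0;0 0 0 0 0 0" --jaw 5.5

```text
clock: 35.25
ee_pos: [0.5664, -0.0515, 0.0148]
eef_rot: [0.69, 0.724, -0.0, -0.0]
contact_force: [-0.3, 0.3, 0.6]
width: 0.0552
finger_force: 0.0
```

Emit:
drive_tool --rows "0 0 -0.5 0 0 0;0 0 -1.5 0 0 0;0 0 -3 0 0 0;1 0 -4 0 0 0;1 0 -4 0 0 0;1 0 -4 0 0 0;1 0 -4 0 0 0;1 0 -3 0 0 0;0 0 0 0 0 0;0 0 0 0 0 0"

```text
clock: 36.25
ee_pos: [0.5641, -0.0015, 0.2562]
eef_rot: [0.69, 0.724, 0.0, 0.001]
contact_force: [-0.9, 0.0, -0.0]
width: 0.0552
finger_force: 0.0
```

```bash
python3 - <<'E'
from h import *
to();c=snap('wrist','w9');b=snap('side','d9');s=snap('scene','s9')
h=np.array([.0518,-.9987]);l=np.array([.9987,.0518]);H=np.array([.6134,-.1163])
toe=H-(.0213-.002)*h-.044*l;print('exp toe',toe)
Wd=lambda along,side,z:[*(toe-along*h+side*l),z]
P=[Wd(0,.014,.01),Wd(0,-.014,.01),Wd(.08,-.014,.022),Wd(.08,.014,.022)]
print(proj(c,P).round(0).tolist())
# caddy/bottle change in side view since d6 near the nose/bottle
d=np.abs(load('d6')['img'].astype(int)-b['img']).sum(2)[200:300,262:322];print('mean diff',d.mean(),(d>90).sum())
img=c['img'][:,:,::-1].copy();
for p in proj(c,P): cv2.circle(img,tuple(int(round(v)) for v in p),1,(0,0,255),-1)
m=proj(c,P).mean(0).astype(int);cv2.imwrite('pics/w9m.png',img);print(m)
g=cv2.cvtColor(c['img'],cv2.COLOR_RGB2GRAY)
e=proj(c,P)
v=int(m[1]);u=int(m[0]);print(u,v);print(g[v,max(0,u-30):u+31].tolist());print(g[max(0,v-60):v+61,u].tolist())
E
```

```text
{'pos': [0.5641, -0.0015, 0.2562], 'th': 92.8, 'w': 0.0552, 'F': [-0.9, 0.0, -0.0], 'ff': 0.0, 't': 36.25, 'tilt': 0.13}
exp toe [ 0.56845746 -0.09930429]
[[289.0, 252.0], [270.0, 252.0], [269.0, 199.0], [290.0, 199.0]]
mean diff 3.3553333333333333 29
[279 225]
279 225
[122, 122, 123, 124, 126, 126, 130, 133, 133, 135, 134, 133, 129, 127, 127, 125, 122, 106, 73, 68, 71, 92, 115, 121, 121, 126, 129, 129, 128, 128, 128, 131, 128, 120, 122, 126, 128, 127, 125, 128, 130, 124, 123, 124, 125, 126, 126, 128, 132, 133, 134, 135, 135, 137, 140, 141, 142, 143, 144, 145, 146]
[148, 147, 145, 145, 144, 144, 144, 145, 146, 147, 146, 146, 145, 144, 144, 144, 143, 145, 145, 145, 144, 144, 143, 143, 143, 141, 137, 134, 131, 130, 127, 107, 76, 65, 76, 114, 132, 137, 138, 138, 135, 134, 136, 141, 143, 144, 142, 138, 134, 133, 132, 133, 131, 129, 132, 136, 135, 132, 132, 131, 128, 128, 128, 127, 127, 131, 135, 133, 134, 135, 135, 133, 131, 131, 132, 131, 131, 130, 126, 121, 121, 120, 122, 124, 126, 127, 123, 98, 56, 31, 28, 27, 28, 28, 31, 48, 75, 113, 102, 75, 63, 59, 59, 61, 62, 63, 63, 64, 64, 63, 69, 108, 137, 150, 153, 155, 152, 116, 93, 89, 89]
```

The wedge's measured edges match the predicted placing within about 1 px, and the caddy and bottle have not moved. I'll hand in.

```bash
python3 -c "
from rig import arm
print(arm.close_job())"
```

```text
the job is handed in; nothing more can be done
None
```

The job is handed in, but the judge returned no verdict: the bottle is upright in the tray, the caddy is parked square against the stop between the tape lines, and the wedge is laid behind the right rear wheel. The castors were hidden under the tray, so I take them as straight from the last 47 mm of straight rolling.

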